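Open the analyser's cover and hold it up

TASK

Hold the analyser's cell cover open for me. Try the cover first by lifting its tongue, before you touch the catch, because sometimes the catch has it and sometimes not; if it is caught, slide the catch all the way over and lift again. Raise the cover at least 60 degrees, and finish while still holding it up with the gripper, steady, with the glassware and the other things around it left where they are.

Things in the scene. Friction and masses are not known exactly. Their poses are not given: they have to be found in the camera images.
- analyser: Light grey instrument case fixed on the bench, 300 (x) x 420 (y) x 110 mm high. Origin: centre of its underside; x points from its front (robot's side) to its back, z up; it is yawed about z. On its deck: the cover in the middle, the sliding catch on the +y side, and on the -y side a round fixed dial (38 mm wide) that is not part of the job. Two small glass cups stand behind the cover.
- cover (a joint): Hinge angle of the grey plastic cover (plate 180 x 200 x 10 mm, 0.3 to 0.65 kg): 0 shut, flat on the deck, growing to 1.45 rad as its front edge swings up and back. It falls shut when let go. If a hidden bolt has caught it, it lifts only 0.04 to 0.05 rad (9 mm at the tongue) and stops hard; if not, it lifts freely. This cannot be seen from outside.
- cover_tongue (a point): Grip point on the tongue sticking out forward (-x) from the middle of the cover's front edge, beyond the case's front: 18 mm wide (y), 12 thick (z), 55 long. Point: mid width and thickness, 33 mm before the cover's edge, 22 mm from the free end; when shut 213 mm before the hinge axis, 6 mm above it, 117 mm above the bench. Moves with the cover. Clear for 80 mm on either side.
- cover_hinge (a point): Middle of the cover's hinge axis, which runs along the analyser's y, 111 mm above the bench, at the cover's back edge. Fixed to the case.
- catch (a joint): Travel of the sliding catch: 0 as found, nearest the cover; 0.018 m fully slid along the analyser's +y (away from the cover). It moves against 2 to 4 N of friction and stays where it is left. Sliding it all the way (at least 11 mm) draws the hidden bolt back, if it was out, and the bolt stays back.
- catch_grip (a point): Grip point on the black thumb piece of the catch, a block 14 (x) x 16 (y) mm standing 32 mm above the deck, 50 mm beside the cover's +y edge and near the deck's front. The point is on its axis, 20 mm above the deck (130 mm above the bench), and moves with the catch.
- flask_a: Empty conical glass flask, 74 mm wide, 124 mm high, in front of the analyser's -y side. Origin: centre of its underside. Bystander.
- flask_b: Smaller empty conical glass flask, 63 mm wide, 105 mm high, in front of the analyser's +y side. Origin: centre of its underside. Bystander.
- wash_bottle: White wash bottle with a red cap, 64 mm wide, 143 mm high plus a thin bent spout to 175 mm, beside the analyser on its -y side. Origin: centre of its underside. Bystander.
- mouse: Black computer mouse, 105 x 58 x 26 mm, beside the analyser on its +y side. Origin: centre of its underside. Bystander.
- cell_cup_a: Small glass cup, 34 mm wide, 45 mm high, on the back of the deck, -y half. Origin: centre of its underside. Bystander.
- cell_cup_b: The same cup, on the back of the deck, +y half. Bystander.
- marker: Marker pen, 125 x 16 x 16 mm, lying on the bench to the robot's left. Origin: under its middle. Bystander.

How it is judged:
By the outcome, as a careful person would: the job done as asked, in the order asked, and still so for the second after the job is handed in, while the arm keeps its last pose, push and grip.
It also fails if it takes over 59 s, if anything falls off the work surface, if the arm or the gripper's body presses on something with over 40 N, if the wrist force passes 120 N, or if a joint passes its speed limit or range.

ROBOT

A 6-joint arm with a two-finger parallel gripper is mounted at the origin on the work surface. World frame = base frame: x ahead of the robot, y to its left, z up, the work surface at z = 0. Lengths are in mm, angles in rad, forces in N, time in s.
With the tool pointing down it reaches from about 275 to 1000 mm from the base axis. Payload 8.4 kg.
Tool frame: the origin (TCP) lies at the very end of the fingers, on their centre line; the grasp point (between the pads) lies 19 mm behind it; z points along the fingers, y is the direction in which the jaws open and shut (so a half turn about z gives the same grasp; the last joint's range is limited). The gripper opens to 85 mm and grips with 20 to 120 N. Pads are 22 mm wide; open, the fingers measure 114 mm over their backs; the gripper's body (76 mm by 85 mm) begins 54 mm behind the grasp point. The pads swing forward as they close: fully open they stand 13 mm farther back than shut.
Start: joints at [-1.151, 0.353, 1.633, -0, 1.155, -0.002], TCP at [255.876, -570.224, 231.281] pointing down, gripper open.
Joint ranges: [-2.63, 2.63], [-0.92, 2.1], [0.06, 2.66], [-1.3, 4.44], [0, 2.69], [-3.02, 3.02]. Speed limits (rad/s): [2.22, 2.22, 2.79, 3.14, 3.14, 3.14].

INTERFACE

Orientations are given as [roll, pitch, yaw] about the fixed x, y, z axes, in that order (R = Rz(yaw) Ry(pitch) Rx(roll)).
In Python, from rig import r gives the robot as it stands.
- The arm moves only by the tool move_arm, never from a script. Its argument "increments" is a list of rows, each an object of numbers: "tx", "ty", "tz": the shift along the tool's x, y, z in cm; "rx", "ry", "rz": the turn, a rotation vector about the tool's x, y, z in degrees; "gripper": the gripper's target within -1 to 1 (fully open at 1, half-way at 0, shut at -1). A call has 1 to 12 rows; each row shifts and turns the commanded pose from where the row before left it, along the tool's axes as they then stand; what a row does not reach is not made up. A row lasts 1/10 s, in which the tool goes at most 50 mm and 8.59 degrees, less where a joint would pass 70% of its speed; a pose out of reach is approached as far as the arm can. A call is refused whole if a number of a shift passes 5 or a number of a turn 8.59, either way. A call with a gripper value outside its range is refused whole. The fingers move at their own pace and stop on an object; "squeeze" is the grip in N (left out, the last holds). Time passes only in rows, so rows that do not move let the fingers close. It gives the time, the measured TCP pose, the force and the opening at its end, in the units of the state.
- r.sense(): the state, without advancing time (a new reading comes with each control period).
- r.grab_frame(name): name is "scene" or "top"; returns (picture, depth): 420x560x3 uint8, red, green, blue; 420x560 float32, mm along the optical axis (not along the pixel's ray), 0 where there is no reading.
- r.camera_model(name): a dict with "fx", "fy", "cx", "cy" (pixels), "k1" (the pictures are not rectified: a ray, as slopes to the right and down, at radius r is drawn at 1 + k1 r^2 times it, then the intrinsics apply), "R" (3x3) and "t" (3): a world point X has camera coordinates R X + t. Camera axes: x right, y down, z forward; pixel columns grow to the right and rows downward; lengths in mm; the calibration is good to about 2 mm. A picture is of the moment at which its call begins. camera_model takes no time and is no camera call.
- r.sign_off(): hands the job in, once; it reports no verdict.
Trained networks look in the newest picture that a camera, given by its name, has taken for a name from the list of things; names that differ only in an ending like _2 or _b are one class to them, and where a whole thing is asked for, a point or a joint stands for the part that bears it (a point fixed in the world has none). Each returns a list of dicts, best first, with "confidence" (0 to 1); they miss things now and then, are a little off and sometimes report something else, mostly with a low value. They report only what shows in the picture. A call takes as long as a camera call.
- r.cut_out(query, camera): "mask" (420x560 bool, what is visible of it) and "bbox" ([left, top, right, bottom] in pixels, round what is visible of it).
- r.place_of(query, camera): "location" ([row, column] in pixels: a listed point, or the origin of a listed thing).
The state is a dict: "clock": time; "qpos": joint angles; "qvel": joint speeds; "joint_efforts": joint torques, N m; "eef_pos": TCP position; "tcp_rot": TCP orientation; "contact_force": force on the tool from outside, world axes, zero at the start; "wrist_torque": the same for the moment, N m; "opening": opening from 0.0 (shut) to 1.0 (fully open).
Only numpy, scipy, OpenCV 4.12 (cv2) and the standard library are available. Lean on these libraries where they do the work, as an engineer would, in place of code of your own. Each camera call takes 0.05 s, during which the arm holds its last target. There are 200 camera calls.

## Working session

There is one attempt and no reset: what is moved stays moved. The work goes in short steps, Python scripts to look and compute and a tool call to move; the robot and the scene stay as the last step left them, time stands still between calls to the robot, and variables do not carry over. Pictures are saved under pics/ and viewed, about 8 in all and at most 12, crops included, and the job is handed in when it is done.

Besides the shell and the picture viewer there is one more tool, called after "Emit:" by a JSON object that holds its "name" and its "arguments". move_arm: Moves the arm, as the interface text tells. Its arguments: {"type":"object","properties":{"increments":{"type":"array","items":{"type":"object","properties":{"tx":{"type":"number"},"ty":{"type":"number"},"tz":{"type":"number"},"rx":{"type":"number"},"ry":{"type":"number"},"rz":{"type":"number"},"gripper":{"type":"number"}}}},"squeeze":{"type":"number"}},"required":["increments"]}

```bash
mkdir -p pics; ls; cat > h.py <<'E'
import numpy as np, cv2
from rig import r
def ray(cam,row,col):
    m=r.camera_model(cam);x=(col-m['cx'])/m['fx'];y=(row-m['cy'])/m['fy']
    u,v=x,y
    for _ in range(20):
        f=1+m['k1']*(u*u+v*v);u,v=x/f,y/f
    return m,np.array([u,v,1.])
def at_depth(cam,row,col,d):
    m,k=ray(cam,row,col);R=np.array(m['R']);return R.T@(k*d-np.array(m['t']))
def at_z(cam,row,col,z):
    m,k=ray(cam,row,col);R=np.array(m['R']);o=-R.T@np.array(m['t']);d=R.T@k
    return o+d*(z-o[2])/d[2]
E
python3 - <<'E'
from h import *
ims=[]
for c in ('scene','top'):
    p,d=r.grab_frame(c);cv2.imwrite(f'pics/{c}0.png',p[:,:,::-1]);np.save(f'{c}d.npy',d)
    for q,z in (('cover_tongue',117),('cover_hinge',111),('catch_grip',130),('analyser',0),('flask_a',0),('flask_b',0),('wash_bottle',0),('mouse',0),('cell_cup_a',110),('marker',0)):
        for o in r.place_of(q,c)[:2]:
            l=o['location'];print(c,q,round(o['confidence'],2),np.round(l),np.round(at_z(c,l[0],l[1],z)))
print(r.sense())
E
```

```text
pics
scene cover_tongue 0.9 [163. 248.] [ 453. -186.  117.]
scene cover_tongue 0.62 [279. 298.] [673. 216. 117.]
scene cover_hinge 0.63 [204. 199.] [ 665. -131.  111.]
scene catch_grip 0.66 [235. 227.] [702.  28. 130.]
scene catch_grip 0.62 [185. 278.] [485. -34. 130.]
scene analyser 0.67 [231. 211.] [ 637. -135.    0.]
scene flask_a 0.8 [212. 305.] [391. -15.   0.]
scene flask_b 0.8 [212. 305.] [391. -15.   0.]
scene mouse 0.64 [273. 295.] [582. 130.   0.]
scene cell_cup_a 0.68 [234. 226.] [688.   4. 110.]
scene cell_cup_a 0.63 [194. 150.] [ 730. -253.  110.]
top cover_tongue 0.57 [228. 362.] [ 453. -178.  117.]
top cover_hinge 0.82 [140. 337.] [ 672. -129.  111.]
top catch_grip 0.66 [211. 292.] [496. -14. 130.]
top catch_grip 0.22 [140. 336.] [ 667. -124.  130.]
top analyser 0.73 [167. 334.] [ 630. -136.    0.]
top flask_a 0.73 [257. 292.] [392. -15.   0.]
top flask_a 0.57 [227. 421.] [ 463. -360.    0.]
top flask_b 0.73 [257. 292.] [392. -15.   0.]
top flask_b 0.57 [227. 421.] [ 463. -360.    0.]
top wash_bottle 0.97 [145. 429.] [ 687. -397.    0.]
top mouse 0.61 [186. 232.] [583. 137.   0.]
top cell_cup_a 0.57 [109. 380.] [ 750. -241.  110.]
top cell_cup_a 0.56 [139. 284.] [678.  -1. 110.]
top marker 0.64 [313. 156.] [262. 332.   0.]
{'clock': 1.1, 'qpos': array([-1.15138323e+00,  3.52991063e-01,  1.63339061e+00, -1.60177774e-05,
        1.15519738e+00, -2.39962181e-03]), 'qvel': array([-0.00066975,  0.00097486, -0.00016883, -0.00016898,  0.00150683,
       -0.00145878]), 'joint_efforts': array([-5.82689745e-05, -6.05185604e+01, -3.42443454e+01, -8.29391161e-05,
        1.07832704e-03,  9.04145793e-06]), 'eef_pos': array([ 255.88378552, -570.22817432,  231.29057957]), 'tcp_rot': array([3.14157908e+00, 1.46869577e-05, 4.21819181e-01]), 'contact_force': array([-0.66504283,  0.43542953, -0.51162934]), 'wrist_torque': array([ 0.02161536, -0.01550538, -0.02568847]), 'opening': 1.001924601420737}
```

```bash
python3 - <<'E'
import cv2,numpy as np
a=cv2.imread('pics/scene0.png')[110:330,110:370];b=cv2.imread('pics/top0.png')[80:300,200:460]
cv2.imwrite('pics/both.png',np.vstack([cv2.resize(a,None,fx=1.35,fy=1.35),cv2.resize(b,None,fx=1.35,fy=1.35)]))
cv2.imwrite('pics/topx.png',cv2.resize(b,None,fx=2.7,fy=2.7,interpolation=cv2.INTER_CUBIC))
cv2.imwrite('pics/scenex.png',cv2.resize(a,None,fx=2.7,fy=2.7,interpolation=cv2.INTER_CUBIC))
E
```

```text
(no output)
```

View pics/topx.png

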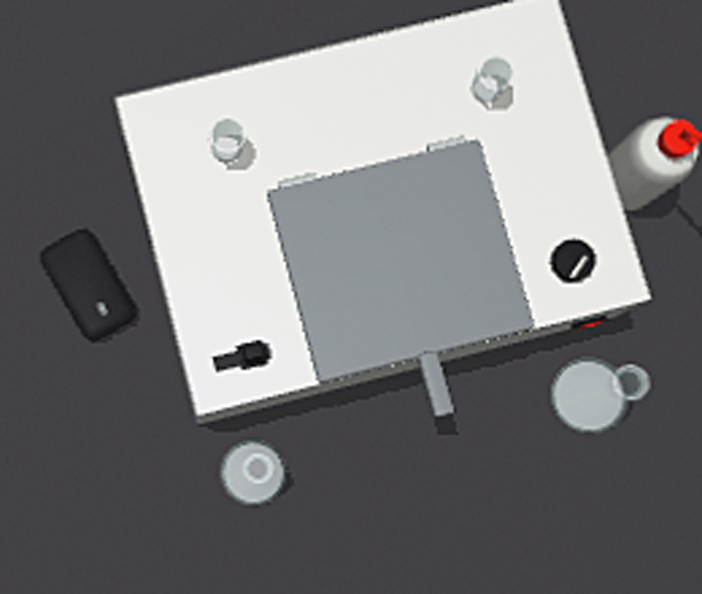

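View pics/scenex.png

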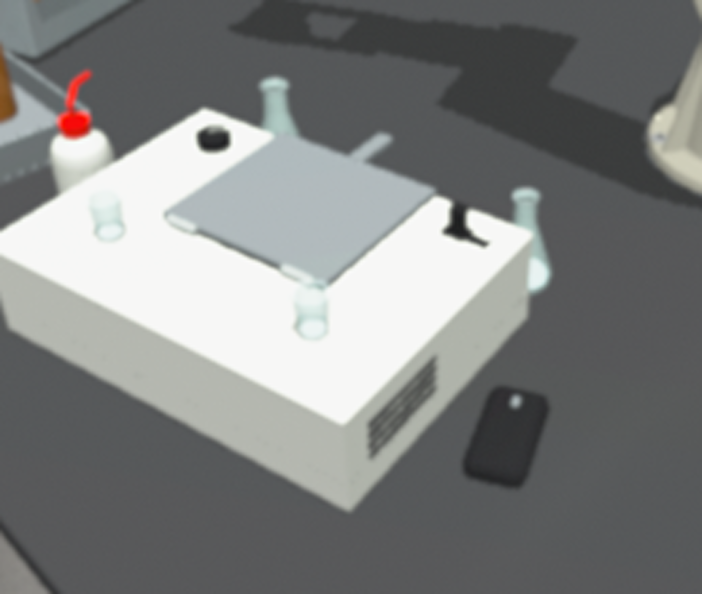

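The top view shows the cover in the middle, with the tongue at about (223,362) in full-image pixels. The black catch is at about (211,297), and the flasks stand well off on both sides. Next I'll refine the yaw and positions from the corners and depth.

```bash
python3 - <<'E'
from h import *
d=np.load('topd.npy')
P=lambda x,y,z:at_z('top',80+y/2.7-.3,200+x/2.7-.3,z)
pts={'FL':(197,415,110),'FR':(650,298,110),'BL':(117,97,110),'cBL':(268,190,121),'cBR':(482,141,121),'cFR':(533,327,121),'cFL':(318,382,121),'tng0':(428,355,123),'tng1':(445,413,123),'catchtop':(258,352,142)}
W={k:P(*v) for k,v in pts.items()}
for k,v in W.items():print(k,np.round(v))
for a,b in (('FR','FL'),('cFR','cFL'),('cBR','cBL')):
    e=W[b]-W[a];print(np.arctan2(-e[0],e[1]),np.linalg.norm(e[:2]))
for a,b in (('FL','BL'),('cFL','cBL'),('cFR','cBR')):
    e=W[b]-W[a];print(np.arctan2(e[1],e[0]),np.linalg.norm(e[:2]))
for q in('catch_grip','cover','cover_tongue'):
  for o in r.cut_out(q,'top')[:2]:
    m=o['mask'];v=np.argwhere(m);w=np.array([at_depth('top',a,b,d[a,b]) for a,b in v if d[a,b]>0])
    print(q,o['confidence'],o['bbox'],len(w),np.round(np.percentile(w,[5,50,95],axis=0)))
    if q.startswith('catch'):
        t=w[w[:,2]>132];print('top',len(t),t.mean(0) if len(t) else'')
rr,cc=np.mgrid[205:240,350:375]
w=np.array([at_depth('top',a,b,d[a,b]) for a,b in zip(rr.ravel(),cc.ravel()) if d[a,b]>0])
w=w[(w[:,2]>108)&(w[:,2]<135)&(w[:,0]<482)];print('tongue',len(w),w.mean(0),w.min(0),w.max(0))
if len(w)>5:
    l=cv2.fitLine(w[:,:2].astype(np.float32),cv2.DIST_L2,0,.01,.01).ravel();print(l,np.arctan2(l[1],l[0]))
E
```

```text
FL [446.  33. 110.]
FR [ 542. -376.  110.]
BL [739. 100. 110.]
cBL [646. -35. 121.]
cBR [ 688. -230.  121.]
cFR [ 516. -266.  121.]
cFL [472. -74. 121.]
tng0 [ 493. -171.  123.]
tng1 [ 442. -184.  123.]
catchtop [497. -20. 142.]
0.22951492397936754 420.58611174281293
0.2272856047678462 197.74089280280194
0.20947870388127107 199.70997532367312
0.22245952069873207 300.27226107675097
0.21743496604629156 178.6387202940946
0.20617140249154295 175.11305753605544
catch_grip 0.65 [287.1, 206.7, 299.0, 218.4] 89 [[490. -28. 111.]
 [497. -15. 132.]
 [506.  -7. 144.]]
top 46 [498.26834506 -16.50269268 140.99067348]
catch_grip 0.33 [280.5, 245.4, 307.9, 266.8] 458 [[374. -44.   7.]
 [398. -18.  37.]
 [423.   6. 105.]]
top 0 Traceback (most recent call last):
  File "<stdin>", line 13, in <module>
  File "h.py", line 10, in at_depth
    m,k=ray(cam,row,col);R=np.array(m['R']);return R.T@(k*d-np.array(m['t']))
        ~~~^^^^^^^^^^^^^
  File "h.py", line 4, in ray
    m=r.camera_model(cam);x=(col-m['cx'])/m['fx'];y=(row-m['cy'])/m['fy']
ValueError: time passes only in moves, steps and waits
```

Emit:
{"name": "move_arm", "arguments": {"increments": [{"tz":-3,"gripper":0},{"tx":3,"ty":-2.8,"gripper":0},{"tx":3,"ty":-2.8,"gripper":0},{"tx":3,"ty":-2.8,"gripper":0},{"tx":3,"ty":-2.8,"gripper":0},{"tx":3,"ty":-2.8,"gripper":0},{"tx":3,"ty":-2.8,"gripper":0},{"tx":3,"ty":-2.8,"gripper":0},{"tx":3,"ty":-2.8,"gripper":0},{"tx":3,"ty":-2.8,"gripper":0},{"tx":3,"ty":-2.8,"gripper":0}]}}

```text
invalid input
```

Emit:
{"name": "move_arm", "arguments": {"increments": [{"rz":5.7,"gripper":0},{"rz":5.7,"gripper":0},{"ry":6,"gripper":0},{"ry":6,"gripper":0},{"ry":6,"gripper":0},{"ry":6,"gripper":0},{"ry":7,"gripper":0},{"ry":7,"gripper":0},{"ry":7,"gripper":0},{"gripper":0},{"gripper":0}]}}

```text
invalid input
```

```bash
cat >> h.py <<'E'
from scipy.spatial.transform import Rotation as Ro
def togo(p,rpy=None):
    s=r.sense();R=Ro.from_euler('xyz',s['tcp_rot']);d=R.inv().apply(np.array(p)-s['eef_pos'])
    print('cm in tool',np.round(d/10,2))
    if rpy is not None: print('rot deg',np.round((R.inv()*rpy).as_rotvec(degrees=True),2))
def tgt(phi,yaw=.222):  # tool pointing phi (deg) below horizontal along analyser x
    return Ro.from_euler('z',yaw)*Ro.from_euler('x',np.pi)*Ro.from_euler('y',90-phi,degrees=True)
E
python3 - <<'E'
from h import *
s=r.sense();print(s['clock'],s['eef_pos'],s['tcp_rot'],s['qpos'],s['contact_force'],s['opening'])
R=tgt(45);z=R.as_matrix()[:,2];T=np.array([461,-178.5,117]);print(z)
togo(T+19*z-90*z,R)
p,d=r.grab_frame('top');cv2.imwrite('pics/t1.png',cv2.resize(p[130:300,270:460,::-1],None,fx=3.5,fy=3.5,interpolation=cv2.INTER_CUBIC))
E
```

```text
1.2 [ 255.9077695  -570.22578435  231.27545035] [ 3.14155728e+00 -8.33700148e-06  4.21806883e-01] [-1.15135928e+00  3.53005087e-01  1.63340545e+00  9.20453116e-06
  1.15514676e+00 -2.37355485e-03] [ 0.24890273 -0.08566159 -0.15303055] 0.9995061661043111
[ 0.6897537   0.15569146 -0.70710678]
cm in tool [ 29.83 -28.34   6.41]
rot deg [-4.49 44.85 10.85]
```

Emit:
{"name": "move_arm", "arguments": {"increments": [{"tx":0,"ty":0,"tz":-3,"rx":0,"ry":0,"rz":0,"gripper":0}], "squeeze": 40}}

```text
clock: 1.35
eef_pos: [254.9, -568.1, 257.7]
tcp_rot: [-3.134, -0.0, 0.422]
contact_force: [0.2, 0.5, 0.3]
opening: 0.86
```

Emit:
{"name": "move_arm", "arguments": {"increments": [{"tx":3,"ty":-2.8,"gripper":0},{"tx":3,"ty":-2.8,"gripper":0},{"tx":3,"ty":-2.8,"gripper":0},{"tx":3,"ty":-2.8,"gripper":0},{"tx":3,"ty":-2.8,"gripper":0},{"tx":3,"ty":-2.8,"gripper":0},{"tx":3,"ty":-2.8,"gripper":0},{"tx":3,"ty":-2.8,"gripper":0},{"tx":3,"ty":-2.8,"gripper":0},{"tx":3,"ty":-2.8,"gripper":0}], "squeeze": 40}}

```text
invalid input
```

Every row needs all its keys.

Emit:
{"name": "move_arm", "arguments": {"increments": [{"tx":3,"ty":-2.8,"tz":0,"rx":0,"ry":0,"rz":0,"gripper":0},{"tx":3,"ty":-2.8,"tz":0,"rx":0,"ry":0,"rz":0,"gripper":0},{"tx":3,"ty":-2.8,"tz":0,"rx":0,"ry":0,"rz":0,"gripper":0},{"tx":3,"ty":-2.8,"tz":0,"rx":0,"ry":0,"rz":0,"gripper":0},{"tx":3,"ty":-2.8,"tz":0,"rx":0,"ry":0,"rz":0,"gripper":0},{"tx":3,"ty":-2.8,"tz":0,"rx":0,"ry":0,"rz":0,"gripper":0},{"tx":3,"ty":-2.8,"tz":0,"rx":0,"ry":0,"rz":0,"gripper":0},{"tx":3,"ty":-2.8,"tz":0,"rx":0,"ry":0,"rz":0,"gripper":0},{"tx":3,"ty":-2.8,"tz":0,"rx":0,"ry":0,"rz":0,"gripper":0},{"tx":3,"ty":-2.8,"tz":0,"rx":0,"ry":0,"rz":0,"gripper":0}]}}

```text
clock: 2.35
eef_pos: [415.4, -190.4, 261.6]
tcp_rot: [3.141, -0.0, 0.422]
contact_force: [0.2, 0.7, 0.4]
opening: 0.498
```

Emit:
{"name": "move_arm", "arguments": {"increments": [{"tx":0,"ty":0,"tz":0,"rx":0,"ry":0,"rz":5.7,"gripper":0},{"tx":0,"ty":0,"tz":0,"rx":0,"ry":0,"rz":5.7,"gripper":0},{"tx":0,"ty":0,"tz":0,"rx":0,"ry":6,"rz":0,"gripper":0},{"tx":0,"ty":0,"tz":0,"rx":0,"ry":6,"rz":0,"gripper":0},{"tx":0,"ty":0,"tz":0,"rx":0,"ry":6,"rz":0,"gripper":0},{"tx":0,"ty":0,"tz":0,"rx":0,"ry":6,"rz":0,"gripper":0},{"tx":0,"ty":0,"tz":0,"rx":0,"ry":7,"rz":0,"gripper":0},{"tx":0,"ty":0,"tz":0,"rx":0,"ry":7,"rz":0,"gripper":0},{"tx":0,"ty":0,"tz":0,"rx":0,"ry":7,"rz":0,"gripper":0},{"tx":0,"ty":0,"tz":0,"rx":0,"ry":0,"rz":0,"gripper":0},{"tx":0,"ty":0,"tz":0,"rx":0,"ry":0,"rz":0,"gripper":0}]}}

```text
clock: 3.45
eef_pos: [414.2, -191.1, 260.1]
tcp_rot: [-3.132, -0.747, 0.217]
contact_force: [0.6, 0.4, -0.5]
opening: 0.501
```

```bash
cat > go.py <<'E'
from h import *
s=r.sense();print(s['clock'],s['eef_pos'],s['tcp_rot'],s['qpos'],s['contact_force'],s['opening'])
E
cat go.py - > a.py <<'E'
R=tgt(45);z=R.as_matrix()[:,2];T=np.array([461,-178.5,117])
togo(T+19*z-90*z,R)
E
python3 a.py
```

```text
3.45 [ 414.16425247 -191.08082529  260.10568811] [-3.13212371 -0.7471453   0.21731862] [-0.92144832 -0.08318633  2.31214377  0.98551886  0.84061528 -0.23383519] [ 0.64377232  0.40237668 -0.54296176] 0.5013457468087956
cm in tool [-6.44 -0.13  6.7 ]
rot deg [-0.36  2.19 -0.2 ]
```

Emit:
{"name": "move_arm", "arguments": {"increments": [{"tx":-1.6,"ty":0,"tz":1.7,"rx":0,"ry":0,"rz":0,"gripper":0},{"tx":-1.6,"ty":0,"tz":1.7,"rx":0,"ry":0,"rz":0,"gripper":0},{"tx":-1.6,"ty":0,"tz":1.7,"rx":0,"ry":0,"rz":0,"gripper":0},{"tx":-1.6,"ty":0,"tz":1.6,"rx":0,"ry":0,"rz":0,"gripper":0},{"tx":0,"ty":0,"tz":0,"rx":0,"ry":0,"rz":0,"gripper":0},{"tx":0,"ty":0,"tz":0,"rx":0,"ry":0,"rz":0,"gripper":0}]}}

```text
clock: 4.05
eef_pos: [414.3, -190.1, 168.3]
tcp_rot: [-3.133, -0.749, 0.222]
contact_force: [0.4, 0.2, -0.4]
opening: 0.497
```

```bash
cat go.py - > a.py <<'E'
R=tgt(45);z=R.as_matrix()[:,2];T=np.array([461,-178.5,117])
togo(T+19*z,R)
p,d=r.grab_frame('top');cv2.imwrite('pics/t1.png',cv2.resize(p[130:300,270:460,::-1],None,fx=3.5,fy=3.5,interpolation=cv2.INTER_CUBIC))
for c in ('top','scene'):
  if c=='scene': r.grab_frame(c)
  for o in r.place_of('cover_tongue',c)[:1]: print(c,o['confidence'],at_z(c,*o['location'],117))
E
python3 a.py
```

```text
4.05 [ 414.2809496  -190.05640866  168.25719586] [-3.13300718 -0.7493442   0.22218815] [-0.92185257  0.12719312  2.40310519  1.26670636  0.71231206 -0.62777187] [ 0.40244797  0.221449   -0.35975434] 0.4972458598288658
cm in tool [ 0.1  -0.02  8.93]
rot deg [-0.5   2.07 -0.  ]
top 0.58 [ 455.65435783 -174.49671141  117.        ]
scene 0.67 [ 448.97474438 -177.66379627  117.        ]
```

View pics/t1.png

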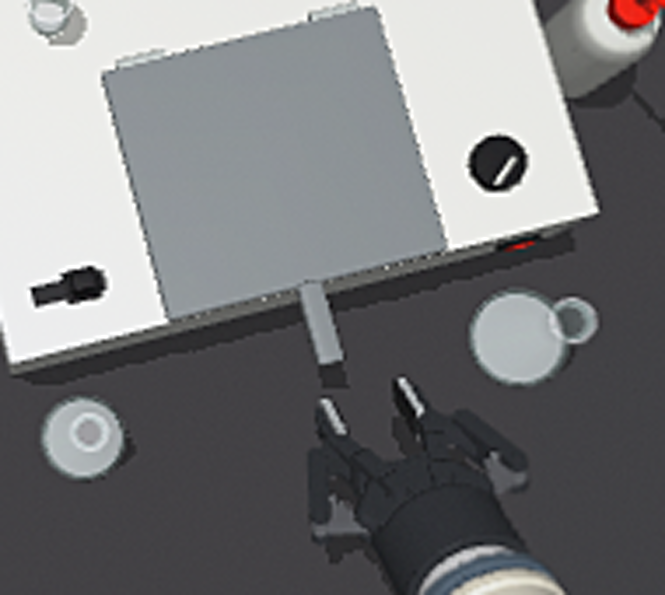

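The fingers are above and in front of the tongue. The tongue axis runs from (311,284) to (330,362) in the crop, and the fingertips are at (325,403) and (403,382). I'll check the lateral alignment numerically.

```bash
python3 - <<'E'
from h import *
f=lambda x,y,z:at_z('top',130+(y+.5)/3.5-.5,270+(x+.5)/3.5-.5,z)
a=f(311,284,122);b=f(330,362,122);H=np.array([669,-131.5]);print(a,b,np.arctan2(*(a-b)[1::-1]))
print('fingers mid at z165',f(364,392,170))
y=np.array([-np.sin(.222),np.cos(.222)]);T=np.array([461,-178.5])
print('lateral of a,b rel T',(a[:2]-T)@y,(b[:2]-T)@y,'fingers',(f(364,392,170)[:2]-T)@y)
E
```

```text
[ 494.23295    -172.17824123  122.        ] [ 440.78574849 -182.32957425  122.        ] 0.18769629945385807
fingers mid at z165 [ 416.98031909 -193.41123987  170.        ]
lateral of a,b rel T -1.150646775611257 0.71520089659511 fingers -4.853007220250332
```

Emit:
{"name": "move_arm", "arguments": {"increments": [{"tx":0,"ty":0,"tz":2,"rx":0,"ry":2,"rz":0,"gripper":0},{"tx":0,"ty":0,"tz":2,"rx":0,"ry":0,"rz":0,"gripper":0},{"tx":0,"ty":0,"tz":2,"rx":0,"ry":0,"rz":0,"gripper":0},{"tx":0,"ty":0,"tz":1.5,"rx":0,"ry":0,"rz":0,"gripper":0},{"tx":0,"ty":0,"tz":1.4,"rx":0,"ry":0,"rz":0,"gripper":0},{"tx":0,"ty":0,"tz":0,"rx":0,"ry":0,"rz":0,"gripper":0},{"tx":0,"ty":0,"tz":0,"rx":0,"ry":0,"rz":0,"gripper":0}]}}

```text
clock: 4.95
eef_pos: [474.4, -175.9, 104.9]
tcp_rot: [-3.135, -0.786, 0.223]
contact_force: [-0.4, -0.1, -0.5]
opening: 0.498
```

```bash
cat go.py - > a.py <<'E'
R=tgt(45);z=R.as_matrix()[:,2];T=np.array([461,-178.5,117])
togo(T+19*z,R)
p,d=r.grab_frame('top');cv2.imwrite('pics/t2.png',cv2.resize(p[190:270,320:420,::-1],None,fx=6,fy=6,interpolation=cv2.INTER_CUBIC))
E
python3 a.py
```

```text
4.95 [ 474.3920691  -175.89230878  104.94378574] [-3.13486468 -0.78556998  0.22255265] [-0.77527402  0.35605338  2.39421927  1.70306163  0.64748523 -1.00006181] [-0.39068411 -0.05115369 -0.52437714] 0.49817953452190467
cm in tool [-0.11 -0.04  0.08]
rot deg [-0.41 -0.01  0.02]
```

View pics/t2.png

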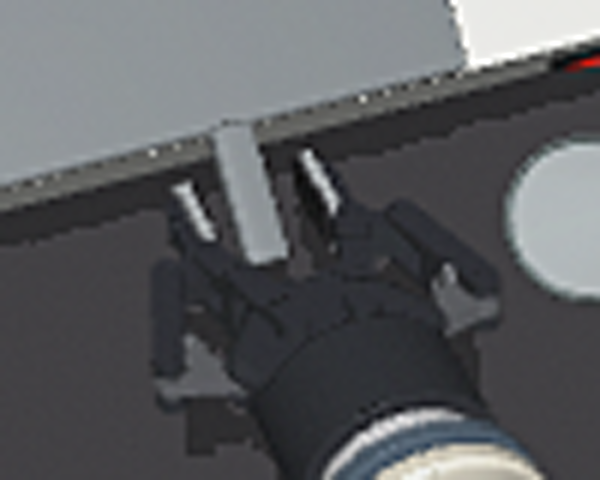

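The fingers straddle the tongue evenly: the pads are at (195,215) and (320,180), with the tongue between them at (250,195). Closing.

Emit:
{"name": "move_arm", "arguments": {"increments": [{"tx":0,"ty":0,"tz":0,"rx":0,"ry":0,"rz":0,"gripper":-1},{"tx":0,"ty":0,"tz":0,"rx":0,"ry":0,"rz":0,"gripper":-1},{"tx":0,"ty":0,"tz":0,"rx":0,"ry":0,"rz":0,"gripper":-1},{"tx":0,"ty":0,"tz":0,"rx":0,"ry":0,"rz":0,"gripper":-1},{"tx":0,"ty":0,"tz":0,"rx":0,"ry":0,"rz":0,"gripper":-1},{"tx":0,"ty":0,"tz":0,"rx":0,"ry":0,"rz":0,"gripper":-1}], "squeeze": 45}}

```text
clock: 5.6
eef_pos: [473.7, -174.9, 105.1]
tcp_rot: [-3.133, -0.787, 0.222]
contact_force: [-7.9, 2.7, 9.5]
opening: 0.198
```

```bash
cat go.py - > a.py <<'E'
# constant chord of the arc about the hinge, in tool axes
a=np.array([np.cos(.222),np.sin(.222),0]);H=np.array([461,-178.5,111])+213*a
R=Ro.from_euler('xyz',s['tcp_rot']);h=R.inv().apply(H-s['eef_pos'])
print('hinge in tool',h)
for t in (-1,-2,-4,-5):
    Q=Ro.from_rotvec([0,t,0],degrees=True);print(t,np.round((h-Q.apply(h))/10,3))
E
python3 a.py
```

```text
5.6 [ 473.70565073 -174.93892889  105.13531181] [-3.13349567 -0.78664768  0.22202637] [-0.77588654  0.35544512  2.3962638   1.70390932  0.64935382 -1.00166617] [-7.9339295   2.72702568  9.52039575] 0.19847010888527167
hinge in tool [145.27101206   1.79333224 137.32017917]
-1 [ 0.242  0.    -0.251]
-2 [ 0.488  0.    -0.499]
-4 [ 0.993  0.    -0.98 ]
-5 [ 1.252 -0.    -1.214]
```

Emit:
{"name": "move_arm", "arguments": {"increments": [{"tx":0.24,"ty":0,"tz":-0.25,"rx":0,"ry":-1,"rz":0,"gripper":-1},{"tx":0.24,"ty":0,"tz":-0.25,"rx":0,"ry":-1,"rz":0,"gripper":-1},{"tx":0.24,"ty":0,"tz":-0.25,"rx":0,"ry":-1,"rz":0,"gripper":-1},{"tx":0,"ty":0,"tz":0,"rx":0,"ry":0,"rz":0,"gripper":-1}]}}

```text
clock: 6.0
eef_pos: [473.6, -174.9, 115.3]
tcp_rot: [-3.134, -0.732, 0.224]
contact_force: [-0.5, 3.7, -1.4]
opening: 0.202
```

Emit:
{"name": "move_arm", "arguments": {"increments": [{"tx":0.24,"ty":0,"tz":-0.25,"rx":0,"ry":-1,"rz":0,"gripper":-1},{"tx":0,"ty":0,"tz":0,"rx":0,"ry":0,"rz":0,"gripper":-1},{"tx":0,"ty":0,"tz":0,"rx":0,"ry":0,"rz":0,"gripper":-1}]}}

```text
clock: 6.3
eef_pos: [473.6, -174.9, 118.3]
tcp_rot: [-3.134, -0.715, 0.223]
contact_force: [-1.5, 5.8, -1.2]
opening: 0.201
```

Emit:
{"name": "move_arm", "arguments": {"increments": [{"tx":0.24,"ty":0,"tz":-0.25,"rx":0,"ry":-1,"rz":0,"gripper":-1},{"tx":0.24,"ty":0,"tz":-0.25,"rx":0,"ry":-1,"rz":0,"gripper":-1},{"tx":0.24,"ty":0,"tz":-0.25,"rx":0,"ry":-1,"rz":0,"gripper":-1},{"tx":0,"ty":0,"tz":0,"rx":0,"ry":0,"rz":0,"gripper":-1},{"tx":0,"ty":0,"tz":0,"rx":0,"ry":0,"rz":0,"gripper":-1}]}}

```text
clock: 6.8
eef_pos: [474.3, -174.8, 128.5]
tcp_rot: [-3.134, -0.663, 0.223]
contact_force: [-1.9, 5.1, -0.4]
opening: 0.198
```

```bash
cat go.py - > a.py <<'E'
p,d=r.grab_frame('scene');cv2.imwrite('pics/s3.png',cv2.resize(p[120:270,130:330,::-1],None,fx=3.5,fy=3.5,interpolation=cv2.INTER_CUBIC))
E
python3 a.py
```

```text
6.8 [ 474.26238062 -174.79976384  128.53151928] [-3.13350418 -0.66293716  0.22276233] [-0.69853212  0.23591397  2.33572205  1.33802067  0.53369609 -0.53857944] [-1.86877633  5.11522824 -0.4471723 ] 0.19778438724072603
```

View pics/s3.png

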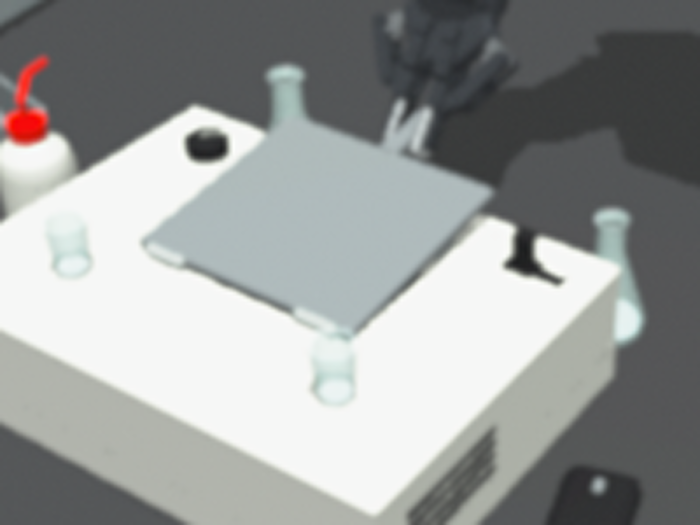

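The cover is clearly off the deck. There is a gap under its front +y corner at (488,205), with almost no load at 25 mm, so it is not caught. I'll continue along the arc.

Emit:
{"name": "move_arm", "arguments": {"increments": [{"tx":0.49,"ty":0,"tz":-0.5,"rx":0,"ry":-2,"rz":0,"gripper":-1},{"tx":0.49,"ty":0,"tz":-0.5,"rx":0,"ry":-2,"rz":0,"gripper":-1},{"tx":0.49,"ty":0,"tz":-0.5,"rx":0,"ry":-2,"rz":0,"gripper":-1},{"tx":0.49,"ty":0,"tz":-0.5,"rx":0,"ry":-2,"rz":0,"gripper":-1},{"tx":0.49,"ty":0,"tz":-0.5,"rx":0,"ry":-2,"rz":0,"gripper":-1},{"tx":0.49,"ty":0,"tz":-0.5,"rx":0,"ry":-2,"rz":0,"gripper":-1},{"tx":0,"ty":0,"tz":0,"rx":0,"ry":0,"rz":0,"gripper":-1},{"tx":0,"ty":0,"tz":0,"rx":0,"ry":0,"rz":0,"gripper":-1}]}}

```text
clock: 7.65
eef_pos: [481.9, -173.0, 169.4]
tcp_rot: [-3.133, -0.452, 0.224]
contact_force: [-4.2, 4.6, 0.0]
opening: 0.2
```

```bash
cat go.py - > arc.py <<'E'
a=np.array([np.cos(.222),np.sin(.222),0]);H=np.array([461,-178.5,111])+213*a
R=Ro.from_euler('xyz',s['tcp_rot']);h=R.inv().apply(H-s['eef_pos']);print('hinge in tool',h,'radius xz',np.hypot(h[0],h[2]))
z=R.as_matrix()[:,2];g=s['eef_pos']-19*z-H
print('tilt below horiz',np.degrees(np.arcsin(-z[2])),'cover deg from grip',np.degrees(np.arctan2(g[2],-g@a))-1.6, 'grip radius',np.hypot(g[2],g@a))
E
python3 arc.py
```

```text
7.65 [ 481.89875714 -172.99226262  169.37474627] [-3.13338064 -0.45216495  0.22401577] [-0.55951704  0.13098919  2.18940701  0.6079905   0.58237375  0.31182153] [-4.18257816  4.61342272  0.04243938] 0.20028155361213668
hinge in tool [146.65972351   2.27476098 136.11928543] radius xz 200.0938139118599
tilt below horiz 64.08887980635544 cover deg from grip 19.100896308534853 grip radius 213.48509030321722
```

Emit:
{"name": "move_arm", "arguments": {"increments": [{"tx":0.49,"ty":0,"tz":-0.5,"rx":0,"ry":-2,"rz":0,"gripper":-1},{"tx":0.49,"ty":0,"tz":-0.5,"rx":0,"ry":-2,"rz":0,"gripper":-1},{"tx":0.49,"ty":0,"tz":-0.5,"rx":0,"ry":-2,"rz":0,"gripper":-1},{"tx":0.49,"ty":0,"tz":-0.5,"rx":0,"ry":-2,"rz":0,"gripper":-1},{"tx":0.49,"ty":0,"tz":-0.5,"rx":0,"ry":-2,"rz":0,"gripper":-1},{"tx":0.49,"ty":0,"tz":-0.5,"rx":0,"ry":-2,"rz":0,"gripper":-1},{"tx":0.49,"ty":0,"tz":-0.5,"rx":0,"ry":-2,"rz":0,"gripper":-1},{"tx":0.49,"ty":0,"tz":-0.5,"rx":0,"ry":-2,"rz":0,"gripper":-1},{"tx":0.49,"ty":0,"tz":-0.5,"rx":0,"ry":-2,"rz":0,"gripper":-1},{"tx":0.49,"ty":0,"tz":-0.5,"rx":0,"ry":-2,"rz":0,"gripper":-1},{"tx":0,"ty":0,"tz":0,"rx":0,"ry":0,"rz":0,"gripper":-1},{"tx":0,"ty":0,"tz":0,"rx":0,"ry":0,"rz":0,"gripper":-1}]}}

```text
clock: 8.85
eef_pos: [512.4, -165.9, 231.3]
tcp_rot: [-3.133, -0.101, 0.225]
contact_force: [-9.7, 7.1, 6.3]
opening: 0.2
```

```bash
python3 arc.py
```

```text
8.85 [ 512.44140347 -165.89178724  231.267175  ] [-3.13262518 -0.10089668  0.2253585 ] [-0.35583124  0.17716621  1.87569839  0.07419679  1.01046786  0.95216871] [-9.65248409  7.08257128  6.25793475] 0.20030383940629487
hinge in tool [147.11285201   2.72736904 135.75672562] radius xz 200.18011833976328
tilt below horiz 84.19633530012271 cover deg from grip 39.072310741972174 grip radius 213.53838287687827
```

Emit:
{"name": "move_arm", "arguments": {"increments": [{"tx":0.41,"ty":-0.05,"tz":-0.57,"rx":0,"ry":-2,"rz":0,"gripper":-1},{"tx":0.45,"ty":-0.05,"tz":-0.55,"rx":0,"ry":-2,"rz":0,"gripper":-1},{"tx":0.49,"ty":0,"tz":-0.5,"rx":0,"ry":-2,"rz":0,"gripper":-1},{"tx":0.49,"ty":0,"tz":-0.5,"rx":0,"ry":-2,"rz":0,"gripper":-1},{"tx":0.49,"ty":0,"tz":-0.5,"rx":0,"ry":-2,"rz":0,"gripper":-1},{"tx":0.49,"ty":0,"tz":-0.5,"rx":0,"ry":-2,"rz":0,"gripper":-1},{"tx":0.49,"ty":0,"tz":-0.5,"rx":0,"ry":-2,"rz":0,"gripper":-1},{"tx":0.49,"ty":0,"tz":-0.5,"rx":0,"ry":-2,"rz":0,"gripper":-1},{"tx":0.49,"ty":0,"tz":-0.5,"rx":0,"ry":-2,"rz":0,"gripper":-1},{"tx":0.49,"ty":0,"tz":-0.5,"rx":0,"ry":-2,"rz":0,"gripper":-1},{"tx":0,"ty":0,"tz":0,"rx":0,"ry":0,"rz":0,"gripper":-1},{"tx":0,"ty":0,"tz":0,"rx":0,"ry":0,"rz":0,"gripper":-1}]}}

```text
clock: 10.05
eef_pos: [562.6, -154.2, 279.4]
tcp_rot: [-3.134, 0.246, 0.228]
contact_force: [-1.9, 6.5, -0.9]
opening: 0.202
```

```bash
python3 arc.py
```

```text
10.05 [ 562.59552353 -154.21486206  279.37989798] [-3.13363349  0.24575306  0.22766745] [-0.21331309  0.37513851  1.51521264 -0.09721036  1.47806076  1.15084032] [-1.91116911  6.51692478 -0.86598319] 0.2019439783392373
hinge in tool [146.24479974   3.0245851  136.8943958 ] radius xz 200.3187885696344
tilt below horiz 75.91215311986683 cover deg from grip 59.311412489898956 grip radius 213.77166516062985
```

Emit:
{"name": "move_arm", "arguments": {"increments": [{"tx":0.49,"ty":-0.05,"tz":-0.5,"rx":0,"ry":-2,"rz":0,"gripper":-1},{"tx":0.49,"ty":-0.05,"tz":-0.5,"rx":0,"ry":-2,"rz":0,"gripper":-1},{"tx":0.49,"ty":0,"tz":-0.5,"rx":0,"ry":-2,"rz":0,"gripper":-1},{"tx":0.49,"ty":0,"tz":-0.5,"rx":0,"ry":-2,"rz":0,"gripper":-1},{"tx":0.49,"ty":0,"tz":-0.5,"rx":0,"ry":-2,"rz":0,"gripper":-1},{"tx":0.49,"ty":0,"tz":-0.5,"rx":0,"ry":-2,"rz":0,"gripper":-1},{"tx":0,"ty":0,"tz":0,"rx":0,"ry":0,"rz":0,"gripper":-1},{"tx":0,"ty":0,"tz":0,"rx":0,"ry":0,"rz":0,"gripper":-1},{"tx":0,"ty":0,"tz":0,"rx":0,"ry":0,"rz":0,"gripper":-1},{"tx":0,"ty":0,"tz":0,"rx":0,"ry":0,"rz":0,"gripper":-1}]}}

```text
clock: 11.05
eef_pos: [599.0, -145.8, 298.4]
tcp_rot: [-3.135, 0.454, 0.229]
contact_force: [-2.1, 4.6, 0.6]
opening: 0.204
```

```bash
cat arc.py - > b.py <<'E'
print(s['qvel'])
p,d=r.grab_frame('scene');q,_=r.grab_frame('top')
cv2.imwrite('pics/end.png',cv2.resize(np.hstack([p[80:330,110:370,::-1],q[80:330,200:460,::-1]]),None,fx=1.5,fy=1.5,interpolation=cv2.INTER_CUBIC))
E
python3 b.py
```

```text
11.05 [ 599.03486662 -145.76890604  298.37061036] [-3.13503618  0.45374253  0.22892145] [-0.15349145  0.53394719  1.28182221 -0.16075588  1.75067399  1.19526011] [-2.12640423  4.60931402  0.59673081] 0.20423540400956697
hinge in tool [146.06636685   2.92728279 137.21474335] radius xz 200.40775762172336
tilt below horiz 63.99994309848747 cover deg from grip 71.32029004420056 grip radius 213.88044032224735
[ 6.91000210e-04 -1.16113176e-03  2.47909141e-03  7.84339241e-05
 -5.20786536e-04 -3.88755860e-04]
```

View pics/end.png

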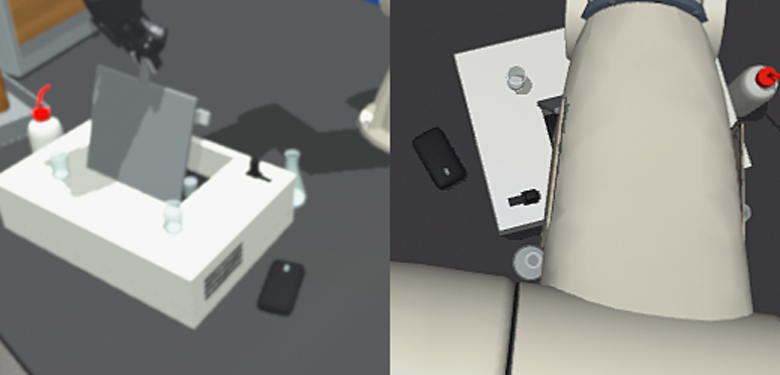

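The scene view shows the cover standing steeply open with its tongue in the gripper at about (145,60). The cups, visible flask, bottle, mouse and catch look untouched. The arm is still, so I'm handing in.

```bash
python3 -c "
from rig import r
print(r.sign_off())"
```

```text
the job is handed in; nothing more can be done
None
```

The cover is open at about 71° and the gripper is still holding it by the tongue, steady. I tried the tongue first. It lifted well past the 9 mm stop with almost no load, so it wasn't caught and I left the catch alone. I handed in at about 11 s on the robot's clock.

**Last checks:**
- **Angle:** the 71° comes from the grip position about the hinge. I did not measure the cover plate separately.
- **Grip and force:** the opening is 0.20, which fits the tongue, with about 5 N on the tool. The most I saw in the readings was about 14 N, partway up.
- **Things around it:** in the last pictures the cups, wash bottle, mouse, catch and flask b look unmoved, compared by eye only. Flask a was mostly hidden behind the cover and arm, and the marker was outside the part of the picture I viewed, so I did not confirm those two at the end.

A few early move calls were refused because of their format, and nothing moved on those.

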